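# Set and clamp the last leg of a display riser

## Robot

A 6-joint arm with a two-finger parallel gripper is mounted at the origin on the work surface. World frame = base frame: x ahead of the robot, y to its left, z up, the work surface at z = 0. Lengths are in m, angles in rad, forces in N, time in s.
With the tool pointing down it reaches from about 0.325 to 0.75 m from the base axis. Payload 7.6 kg.
Tool frame: the origin (TCP) lies at the very end of the fingers, on their centre line; the grasp point (between the pads) lies 19 mm behind it; z points along the fingers, y is the line along which they close (so a half turn about z gives the same grasp; the last joint's range is limited). The gripper opens to 85 mm and grips with 20 to 120 N. Pads are 22 mm wide; open, the fingers measure 114 mm over their backs; the gripper's body (76 mm by 85 mm) begins 54 mm behind the grasp point. The pads swing forward as they close: fully open they stand 13 mm farther back than shut.
Start: joints at [1.041, 0.052, 1.401, -0, 1.689, -0.07], TCP at [0.233, 0.471, 0.231] pointing down, gripper open.
Joint ranges: [-2.9, 2.9], [-0.91, 2.17], [0.12, 2.37], [-1.06, 4.2], [0.26, 2.73], [-2.93, 2.93]. Speed limits (rad/s): [2.57, 2.57, 3.01, 3.14, 3.14, 3.14].

## Interface

Orientations are given as a unit quaternion [w, x, y, z].
In Python, from station import r gives the robot as it stands.
- The arm moves only by the tool carry_out, never from a script. Its argument "motion" is a list of rows, each an object of numbers: "x", "y", "z": the shift along the tool's x, y, z in mm; "rx", "ry", "rz": the turn, a rotation vector about the tool's x, y, z in rad; "fingers": the opening in per cent of the stroke, from 0 (shut) to 100 (fully open). A call has 1 to 20 rows; each row is the pose to reach, as a shift and turn from the pose commanded when the call began, along the tool's axes at that moment; what a row does not reach only later rows make up. A row lasts 1/10 s, in which the tool goes at most 50 mm and 8.59 degrees, less where a joint would pass 70% of its speed; a pose out of reach is approached as far as the arm can. A call with a gripper value outside its range is refused whole. The fingers move at their own pace and stop on an object; "force" is the grip in N (left out, the last holds). Time passes only in rows, so rows that repeat a pose let the fingers close. It gives the time, the measured TCP pose, the force, the opening and the grip force at its end, in the units of the state.
- r.get_obs(): the state, without advancing time (a new reading comes with each control period).
- r.grab_frame(name): name is "scene" or "side" or "wrist"; returns a dict with "frame" (420x560x3 uint8, red, green, blue), "range_z" (420x560 float32, m along the optical axis (not along the pixel's ray), 0 where there is no reading), "fx", "fy", "cx", "cy" (pixels), "k1" (the pictures are not rectified: a ray, as slopes to the right and down, at radius r is drawn at 1 + k1 r^2 times it, then the intrinsics apply), "T" (4x4, takes a point from camera to world coordinates); the wrist camera has in their place "mount" (4x4, takes a point from camera to tool coordinates, whose origin is the TCP and whose axes are the flange's). Camera axes: x right, y down, z forward; pixel columns grow to the right and rows downward; lengths in m; the calibration is good to about 2 mm. A picture is of the moment at which its call begins: read the wrist's pose just before it.
- r.finish_job(): hands the job in; it is judged then, once.
The state is a dict: "time_s": time; "joint_pos": joint angles; "qvel": joint speeds; "effort": joint torques, N m; "tool_pos": TCP position; "tool_rot": TCP orientation; "wrist_force": force on the tool from outside, world axes, zero at the start; "torque": the same for the moment, N m; "finger_gap": finger opening in m; "finger_force": force on a finger pad.
Only numpy, scipy, OpenCV 4.12 (cv2) and the standard library are available. Lean on these libraries where they do the work, as an engineer would, in place of code of your own. Each camera call takes 0.05 s, during which the arm holds its last target. There are 200 camera calls.

## Task

The shop's display riser lies upside down on the counter, and one of its four legs is still loose: its clamp lever is open and the leg stands out too far. Push that leg in until the lower edge of its black ring mark is level with the top of its clamp, as on the other three legs, then, without letting go of the leg, swing the clamp lever anticlockwise (seen from above) fully home. Finish while still holding the leg at its mark, with the rest of the things on the counter and on the riser left where they are.

Things in the scene. Friction and masses are not known exactly. Their poses are not given: they have to be found in the camera images.
- riser: upturned riser, fixed: plywood board 240 x 240 mm, 15 mm thick, on a 3 mm rubber mat 270 mm square. Origin: centre of the mat's underside, on the counter; z up. Four upright legs stand 85 mm either way from it along its x and y axes; the loose one is at (+85, +85) mm. The other three are locked at their mark, levers closed, fixed; their foot tops are 188 mm above the counter
- clamp_top (a point): point on the loose leg's axis at its clamp's top face, 134 mm above the counter; axes as the riser's. Each leg has an aluminium outer tube 22 mm across, on it a black clamp body 32 mm across (a boss reaches 26 mm from the axis), and on that an aluminium cam ring 36 mm across whose flat upper face is the clamp's top
- leg: the loose inner leg: round steel tube 16 mm across, upright, about 0.1 kg, origin as point leg_mark, z up. It slides up and down and turns freely about its own axis, so it may turn with the hand. A weak spring and some drag: it stays where it starts, but if let go unclamped at the mark it springs back out some 10 to 15 mm. Pushing it in takes about 6 N
- leg_mark (a point): point on the loose leg's axis at the lower edge of its mark, a black ring 3 mm high round the leg. Above it the bare steel (16 mm across) goes on to the rubber foot, which begins 42 mm above this point and is 21 mm across and 12 mm high
- foot_top (a point): centre of the top of the loose leg's rubber foot, 54 mm above the lower edge of the mark, so 54 mm above the clamp's top when the leg is right
- leg_out (a joint): how far the loose leg stands out, m: 0 pushed right in, 0.030 at the mark, 0.080 at its outer stop; starts at 0.050 to 0.072
- lever (a joint): angle of the loose leg's clamp lever, rad: 0 open (pointing 0.285 rad from the riser's x axis towards its y), grows anticlockwise seen from above about the leg's axis (to 3 mm), 1.05 fully home against its stop; starts at 0 to 0.25 and stays where it is left. The cam bites on the leg over the last part; turning it takes 0.05 to 0.3 N m
- lever_tip (a point): outer end of the loose leg's lever, 50 mm from the axis, 10 mm above the clamp's top. The lever is an upright aluminium wing 6 mm thick pointing straight out from the leg, from about 14 to 57 mm from the axis (its end a bar 10 mm across), standing 22 mm above the clamp's top: fingers holding the leg just above the clamp push it round as the hand turns about the leg
- spare_foot: bystander: rubber foot, 25 mm across, 16 mm high, lying on the riser board between the legs
- spare_collar: bystander: black plastic ring, 32 mm across, 12 mm high, lying on the riser board between the legs
- driver: bystander: screwdriver 190 mm long on the counter to the robot's left; origin under its middle
- tape: bystander: tape dispenser 150 x 50 mm, 80 mm high, on the left
- case: bystander: hard spectacle case 160 x 62 mm, 40 mm high, on the right
- giftbox: bystander: cardboard box 120 x 100 mm, 45 mm high, on the right
- scanner: bystander: grey hand-held barcode scanner lying on its side, 180 mm long, 40 mm high, near the robot on its right
- tin: bystander: steel tin 72 mm across, 70 mm high, on the left

How it is judged:
By the outcome, as a careful person would: the job done as asked, in the order asked, and still so for the second after the job is handed in, while the arm keeps its last pose, push and grip.
It also fails if it takes over 38 s, if anything falls off the work surface, if the arm or the gripper's body presses on something with over 40 N, if the wrist force passes 120 N, or if a joint passes its speed limit or range.

## Working session

There is one attempt and no reset: what is moved stays moved. The work goes in short steps, Python scripts to look and compute and a tool call to move; the robot and the scene stay as the last step left them, time stands still between calls to the robot, and variables do not carry over. Pictures are saved under pics/ and viewed, at most 10 in all, crops included, and the job is handed in when it is done.

Besides the shell and the picture viewer there is one more tool, called after ">>>" as a command line: name --argument value ..., lists and objects as JSON in quotes. carry_out: Moves the arm, as the interface text tells. Its arguments: {"type":"object","properties":{"motion":{"type":"array"},"force":{"type":"number"}},"required":["motion"]}

```bash
mkdir -p pics; ls; cat > h.py <<'E'
import numpy as np, cv2
from scipy.spatial.transform import Rotation as R
from station import r
def Tt(o):
    q=o["tool_rot"]; T=np.eye(4); T[:3,:3]=R.from_quat([q[1],q[2],q[3],q[0]]).as_matrix(); T[:3,3]=o["tool_pos"]; return T
def grab(n):
    o=r.get_obs(); f=r.grab_frame(n)
    f["W"]=f["T"] if "T" in f else Tt(o)@f["mount"]
    return f
def K(f): return np.array([[f["fx"],0,f["cx"]],[0,f["fy"],f["cy"]],[0,0,1.]]),np.array([f["k1"],0,0,0.])
def ray(f,uv):
    k,d=K(f); p=cv2.undistortPoints(np.array(uv,float).reshape(-1,1,2),k,d).reshape(-1,2)
    return f["W"][:3,3], np.c_[p,np.ones(len(p))]@f["W"][:3,:3].T
def onz(f,uv,z):
    o,d=ray(f,uv); return o+d*((z-o[2])/d[:,2])[:,None]
def proj(f,P):
    k,d=K(f); W=np.linalg.inv(f["W"]); 
    return cv2.projectPoints(np.array(P,float).reshape(-1,3),cv2.Rodrigues(W[:3,:3])[0],W[:3,3],k,d)[0].reshape(-1,2)
def cloud(f):
    h,w=f["range_z"].shape; v,u=np.mgrid[:h,:w]; o,d=ray(f,np.c_[u.ravel(),v.ravel()])
    return (o+d*f["range_z"].reshape(-1,1)).reshape(h,w,3)
def save(n,im): cv2.imwrite("pics/"+n,im[:,:,::-1])
E
python3 - <<'E'
from h import *
o=r.get_obs(); print({k:np.round(v,3) for k,v in o.items()})
for n in ("scene","side"):
    f=grab(n); save(n+".png",f["frame"]); print(n,f["fx"],f["k1"],np.round(f["W"],3).tolist())
f=grab("wrist");save("wrist.png",f["frame"]);print(np.round(f["mount"],3).tolist())
E
```

```text
pics
{'time_s': np.float64(0.0), 'joint_pos': array([ 1.041,  0.053,  1.402,  0.   ,  1.689, -0.07 ]), 'qvel': array([-0.001,  0.001, -0.001, -0.002,  0.001,  0.   ]), 'effort': array([-1.0000e-03, -3.8166e+01, -3.6019e+01, -0.0000e+00,  6.0000e-03,
       -0.0000e+00]), 'tool_pos': array([0.233, 0.47 , 0.23 ]), 'tool_rot': array([-0.   ,  0.228,  0.974, -0.001]), 'wrist_force': array([ 0.951,  0.622, -0.956]), 'torque': array([ 0.037, -0.01 ,  0.04 ]), 'finger_force': np.float64(0.0), 'finger_gap': np.float64(0.085)}
scene 411.6447024220405 -0.04354604539810614 [[-0.674, 0.424, -0.605, 1.284], [0.738, 0.4, -0.543, 0.656], [0.012, -0.813, -0.583, 0.863], [0.0, 0.0, 0.0, 1.0]]
side 425.34421968483315 -0.02097664009952374 [[0.946, -0.229, 0.23, 0.235], [-0.325, -0.651, 0.686, -0.802], [-0.007, -0.723, -0.69, 0.908], [0.0, 0.0, 0.0, 1.0]]
[[0.001, -0.953, -0.302, 0.077], [1.0, 0.001, -0.0, 0.001], [0.001, -0.302, 0.953, -0.143], [0.0, 0.0, 0.0, 1.0]]
```

View pics/scene.png

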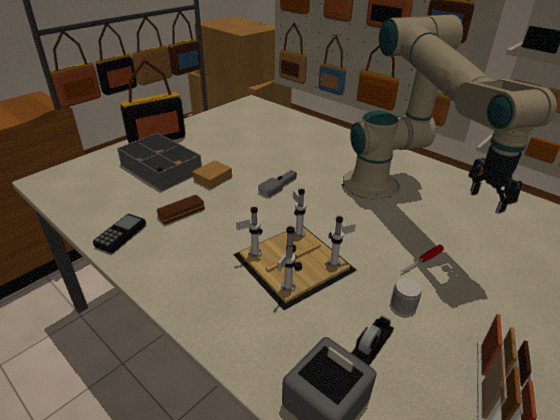

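View pics/side.png

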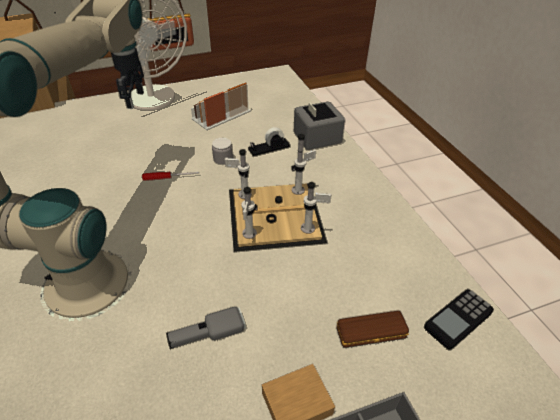

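The scene view shows the riser near (295,262), with a taller leg at about (290,240). In the side view it is near (278,218), with the tall leg at about (300,145).

```bash
python3 - <<'E'
from h import *
crops=[]
for n,(a,b,c,d) in (("scene",(225,365,180,310)),("side",(220,340,130,255))):
    f=grab(n); C=cloud(f); im=f["frame"]; z=C[...,2]
    # mat: dark, z~0
    m=((im.max(2)<45)&(np.abs(z)<.02)).astype(np.uint8); M=np.zeros_like(m); M[c:d,a:b]=m[c:d,a:b]
    n_,L,st,_=cv2.connectedComponentsWithStats(cv2.dilate(M,np.ones((3,3)))); i=1+np.argmax(st[1:,4])
    vu=np.argwhere((L==i)&(M>0)); P=onz(f,vu[:,::-1],.003)[:,:2]
    rc=cv2.minAreaRect(P.astype(np.float32)*1000); print(n,"mat",rc, cv2.boxPoints(rc).round().tolist())
    ctr=np.array(rc[0])/1000
    # tall things
    t=(z>.15)&(z<.3)&(np.linalg.norm(C[...,:2]-ctr,axis=2)<.2)
    n_,L,st,_=cv2.connectedComponentsWithStats(t.astype(np.uint8))
    for i in range(1,n_):
        if st[i,4]>8: print(st[i], np.median(C[L==i],0).round(3), C[L==i][:,2].max().round(3))
    crops.append(cv2.resize(im[c:d,a:b],(560,520) if n=="scene" else (500,520),interpolation=cv2.INTER_CUBIC))
save("crop1.png",cv2.resize(np.hstack(crops),(800,393)))
E
```

```text
scene mat ((560.3536376953125, 78.4152603149414), (266.67608642578125, 268.51885986328125), 77.53299713134766) [[400.0, -23.0], [663.0, -81.0], [720.0, 180.0], [458.0, 238.0]]
[293 189  12  13  94] [0.461 0.016 0.168] 0.192
[250 207   8  14  81] [ 0.628 -0.019  0.177] 0.189
[336 216  20  15 119] [0.497 0.185 0.166] 0.19
[236 219  14   5  36] [ 0.658 -0.037  0.154] 0.158
[286 226   9  28 167] [0.666 0.147 0.198] 0.228
[278 254   9  11  39] [0.7   0.152 0.155] 0.159
side mat ((556.3084716796875, 73.28401184082031), (262.6710205078125, 265.07086181640625), 77.40486145019531) [[398.0, -26.0], [657.0, -84.0], [714.0, 173.0], [456.0, 230.0]]
[298 134   7  25 137] [0.656 0.135 0.196] 0.229
[239 149   8  14  80] [0.491 0.171 0.177] 0.188
[304 150  12   6  29] [0.694 0.146 0.153] 0.158
[225 158  14   4  33] [0.461 0.19  0.153] 0.156
[308 182   8  15  93] [ 0.619 -0.032  0.177] 0.19
[243 187   9  27 126] [0.452 0.004 0.167] 0.189
[316 193  16   4  41] [ 0.651 -0.041  0.154] 0.157
```

View pics/crop1.png

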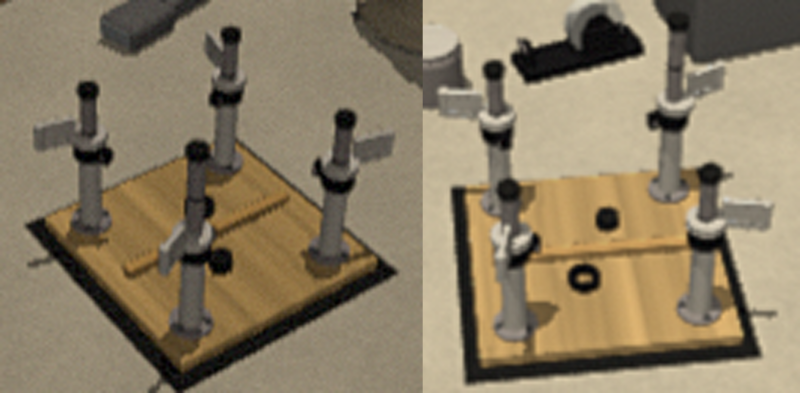

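Both views put the loose leg near (0.660, 0.141), foot top at z≈0.228, riser yaw ≈ -0.22 rad. In the crop its mark shows well above its clamp (left view at about (193,198)), and its lever points away from the robot, roughly along +x. Next I'll move above it, with one finger clockwise of the lever.

>>> carry_out --motion '[{"z": -50},{"x": -40,"y": -8,"z": -90,"rz": 0.15},{"x": -529,"y": -106,"z": -90,"rz": 1.86,"fingers": 55},{"x": -529,"y": -106,"z": -90,"rz": 1.86,"fingers": 55},{"x": -529,"y": -106,"z": -90,"rz": 1.86,"fingers": 55},{"x": -529,"y": -106,"z": -90,"rz": 1.86,"fingers": 55},{"x": -529,"y": -106,"z": -90,"rz": 1.86,"fingers": 55},{"x": -529,"y": -106,"z": -90,"rz": 1.86,"fingers": 55},{"x": -529,"y": -106,"z": -90,"rz": 1.86,"fingers": 55},{"x": -529,"y": -106,"z": -90,"rz": 1.86,"fingers": 55},{"x": -529,"y": -106,"z": -90,"rz": 1.86,"fingers": 55},{"x": -529,"y": -106,"z": -90,"rz": 1.86,"fingers": 55},{"x": -529,"y": -106,"z": -90,"rz": 1.86,"fingers": 55},{"x": -529,"y": -106,"z": -90,"rz": 1.86,"fingers": 55},{"x": -529,"y": -106,"z": -90,"rz": 1.86,"fingers": 55},{"x": -529,"y": -106,"z": -90,"rz": 1.86,"fingers": 55},{"x": -529,"y": -106,"z": -90,"rz": 1.86,"fingers": 55},{"x": -529,"y": -106,"z": -90,"rz": 1.86,"fingers": 55},{"x": -529,"y": -106,"z": -90,"rz": 1.86,"fingers": 55},{"x": -529,"y": -106,"z": -90,"rz": 1.86,"fingers": 55}]'

```text
validation failed for argument at $.mo...
```

```bash
python3 - <<'E'
from h import *
o=r.get_obs(); T=Tt(o); print(o["time_s"],T.round(3).tolist(),o["finger_gap"],o["joint_pos"].round(2))
f=grab("wrist"); save("w1.png",f["frame"]); np.savez("w1.npz",**f)
C=cloud(f); z=C[...,2]
near=np.linalg.norm(C[...,:2]-[.66,.141],axis=2)
t=(z>.21)&(z<.245)&(near<.03)
print("foot top px",np.argwhere(t).mean(0),t.sum(),C[t].mean(0).round(4) if t.any() else 0, np.median(z[t]) if t.any() else 0)
t=(z>.145)&(z<.162)&(near<.08); print("lever",t.sum(),np.c_[np.argwhere(t),C[t].round(3)][::max(1,t.sum()//25)].tolist())
E
```

```text
0.25 [[-0.896, 0.444, -0.0, 0.233], [0.444, 0.896, -0.001, 0.47], [0.0, -0.001, -1.0, 0.231], [0.0, 0.0, 0.0, 1.0]] 0.08560014272608964 [ 1.04  0.05  1.4   0.    1.69 -0.07]
foot top px [nan nan] 0 0 0
lever 0 []<stdin>:7: RuntimeWarning: Mean of empty slice.
  ret = um.true_divide(
```

View pics/w1.png

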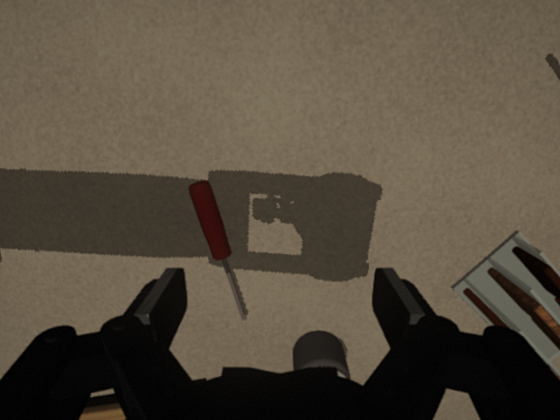

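The move was refused, so this wrist view only shows the start: the driver at (212,235) and the tin at (320,350). I'll resend it with every key filled in.

>>> carry_out --motion '[{"x": 0,"y": 0,"z": -50,"rx": 0,"ry": 0,"rz": 0,"fingers": 100},{"x": -40,"y": -8,"z": -90,"rx": 0,"ry": 0,"rz": 0.15,"fingers": 55}]'

```text
time_s: 0.5
tool_pos: [0.2593, 0.4496, 0.3176]
tool_rot: [-0.001, 0.299, 0.954, -0.0]
wrist_force: [1.6, 0.8, 0.5]
finger_gap: 0.0733
finger_force: 0.0
```

>>> carry_out --motion '[{"x": -498,"y": -23,"z": 0,"rx": 0,"ry": 0,"rz": 1.71,"fingers": 55},{"x": -498,"y": -23,"z": 0,"rx": 0,"ry": 0,"rz": 1.71,"fingers": 55},{"x": -498,"y": -23,"z": 0,"rx": 0,"ry": 0,"rz": 1.71,"fingers": 55},{"x": -498,"y": -23,"z": 0,"rx": 0,"ry": 0,"rz": 1.71,"fingers": 55},{"x": -498,"y": -23,"z": 0,"rx": 0,"ry": 0,"rz": 1.71,"fingers": 55},{"x": -498,"y": -23,"z": 0,"rx": 0,"ry": 0,"rz": 1.71,"fingers": 55},{"x": -498,"y": -23,"z": 0,"rx": 0,"ry": 0,"rz": 1.71,"fingers": 55},{"x": -498,"y": -23,"z": 0,"rx": 0,"ry": 0,"rz": 1.71,"fingers": 55},{"x": -498,"y": -23,"z": 0,"rx": 0,"ry": 0,"rz": 1.71,"fingers": 55},{"x": -498,"y": -23,"z": 0,"rx": 0,"ry": 0,"rz": 1.71,"fingers": 55},{"x": -498,"y": -23,"z": 0,"rx": 0,"ry": 0,"rz": 1.71,"fingers": 55},{"x": -498,"y": -23,"z": 0,"rx": 0,"ry": 0,"rz": 1.71,"fingers": 55},{"x": -498,"y": -23,"z": 0,"rx": 0,"ry": 0,"rz": 1.71,"fingers": 55},{"x": -498,"y": -23,"z": 0,"rx": 0,"ry": 0,"rz": 1.71,"fingers": 55},{"x": -498,"y": -23,"z": 0,"rx": 0,"ry": 0,"rz": 1.71,"fingers": 55}]'

```text
time_s: 2.0
tool_pos: [0.6561, 0.1449, 0.3167]
tool_rot: [0.0, 0.916, 0.4, 0.0]
wrist_force: [0.2, -0.4, -0.0]
finger_gap: 0.0467
finger_force: 0.0
```

```bash
cat > m.py <<'E'
from h import *
import sys
o=r.get_obs(); T=Tt(o); print(o["time_s"],T.round(4).tolist(),o["finger_gap"],o["joint_pos"].round(2))
f=grab("wrist"); save(sys.argv[1]+".png",f["frame"])
C=cloud(f); z=C[...,2]
near=np.linalg.norm(C[...,:2]-[.66,.141],axis=2)
t=(z>.21)&(z<.245)&(near<.03)
print("foot top",t.sum(),C[t].mean(0).round(4), np.median(z[t]))
t=(z>.148)&(z<.162)&(near<.08); i=np.argwhere(t); print("lever",t.sum(),np.c_[i,C[t].round(3)][::max(1,t.sum()//15)].tolist())
E
python3 m.py w2
```

```text
2.0 [[0.6796, 0.7336, 0.0005, 0.6561], [0.7336, -0.6796, 0.0001, 0.1449], [0.0004, 0.0003, -1.0, 0.3167], [0.0, 0.0, 0.0, 1.0]] 0.046718959617441894 [0.16 0.5  0.7  0.   1.94 0.91]
foot top 589 [0.66   0.1436 0.2261] 0.22660063695905736
lever 388 [[141.0, 314.0, 0.712, 0.158, 0.153], [144.0, 313.0, 0.71, 0.157, 0.156], [146.0, 317.0, 0.711, 0.153, 0.156], [148.0, 319.0, 0.711, 0.15, 0.155], [151.0, 309.0, 0.703, 0.155, 0.154], [153.0, 313.0, 0.704, 0.151, 0.156], [156.0, 309.0, 0.7, 0.151, 0.155], [159.0, 305.0, 0.695, 0.152, 0.155], [162.0, 302.0, 0.691, 0.151, 0.156], [165.0, 299.0, 0.687, 0.151, 0.155], [168.0, 296.0, 0.683, 0.15, 0.151], [170.0, 302.0, 0.686, 0.146, 0.157], [173.0, 299.0, 0.682, 0.145, 0.155], [177.0, 292.0, 0.674, 0.147, 0.155], [183.0, 287.0, 0.666, 0.145, 0.15], [186.0, 279.0, 0.66, 0.15, 0.161]]
```

View pics/w2.png

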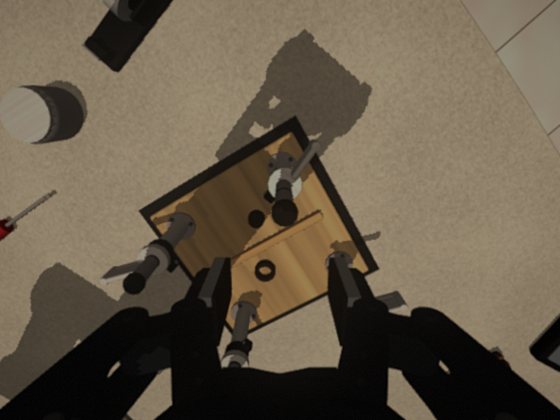

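The wrist view shows the loose leg's foot at (284,213), its ring mark below the foot, and its lever running from (290,180) to (315,145). One finger is well clear of the lever. Let the arm settle slightly lower, then measure the leg axis again.

>>> carry_out --motion '[{"x": 0,"y": 0,"z": 20,"rx": 0,"ry": 0,"rz": 0,"fingers": 55},{"x": 0,"y": 0,"z": 40,"rx": 0,"ry": 0,"rz": 0,"fingers": 55},{"x": 0,"y": 0,"z": 40,"rx": 0,"ry": 0,"rz": 0,"fingers": 55},{"x": 0,"y": 0,"z": 40,"rx": 0,"ry": 0,"rz": 0,"fingers": 55}]'

```text
time_s: 2.45
tool_pos: [0.6561, 0.1448, 0.2768]
tool_rot: [-0.0, 0.917, 0.4, -0.0]
wrist_force: [-0.4, -0.1, 1.3]
finger_gap: 0.0471
finger_force: 0.0
```

```bash
cat > m2.py <<'E'
from h import *
o=r.get_obs(); T=Tt(o); print(o["time_s"],T[:3,3].round(4),o["finger_gap"],"phi",np.arctan2(T[1,1],T[0,1]).round(3))
f=grab("wrist"); C=cloud(f); z=C[...,2]; near=np.linalg.norm(C[...,:2]-[.66,.142],axis=2)
zt=np.percentile(z[(z>.15)&(z<.245)&(near<.012)],95); t=(abs(z-zt)<.0025)&(near<.02)
cn,_=cv2.findContours(t.astype(np.uint8),0,1); c=max(cn,key=cv2.contourArea)
P=onz(f,c[:,0,:],zt); (cx,cy),rad=cv2.minEnclosingCircle((P[:,:2]*1000).astype(np.float32))
print("foot top: n",t.sum(),"z",zt.round(4),"mean",C[t].mean(0).round(4),"circle",round(cx,1),round(cy,1),round(rad,1))
c0=np.array([cx,cy])/1000; d=T[:3,:3].T@np.r_[c0-T[:2,3],0]; print("tool shift mm",(d*1000).round(1))
for n in ("scene","side"):   # dark foot: silhouettes, cast on the foot-top plane
    g=grab(n); D=cloud(g); q=(D[...,2]>.15)&(D[...,2]<.26)&(np.linalg.norm(D[...,:2]-[.66,.142],axis=2)<.022)
    print(n,q.sum(),"zmax",np.percentile(D[q][:,2],98).round(4) if q.any() else 0)
L=(z>.150)&(z<.160)&(near>.03)&(near<.058); a=np.arctan2(C[L][:,1]-c0[1],C[L][:,0]-c0[0]); print("lever world angle",L.sum(),np.median(a).round(3))
E
python3 m2.py
```

```text
2.45 [0.6561 0.1448 0.2768] 0.04706383593877749 phi -0.748
foot top: n 679 z 0.2276 mean [0.6594 0.1428 0.2266] circle 659.6 143.5 10.2
tool shift mm [ 1.5  3.4 -0. ]
scene 170 zmax 0.2274
side 147 zmax 0.2282
lever world angle 291 0.203
```

>>> carry_out --motion '[{"x": 1,"y": 3.7,"z": 20,"rx": 0,"ry": 0,"rz": 0,"fingers": 55},{"x": 1,"y": 3.7,"z": 40,"rx": 0,"ry": 0,"rz": 0,"fingers": 55},{"x": 1,"y": 3.7,"z": 60,"rx": 0,"ry": 0,"rz": 0,"fingers": 55},{"x": 1,"y": 3.7,"z": 80,"rx": 0,"ry": 0,"rz": 0,"fingers": 55},{"x": 1,"y": 3.7,"z": 95,"rx": 0,"ry": 0,"rz": 0,"fingers": 55},{"x": 1,"y": 3.7,"z": 101,"rx": 0,"ry": 0,"rz": 0,"fingers": 45},{"x": 1,"y": 3.7,"z": 101,"rx": 0,"ry": 0,"rz": 0,"fingers": 30},{"x": 1,"y": 3.7,"z": 101,"rx": 0,"ry": 0,"rz": 0,"fingers": 25},{"x": 1,"y": 3.7,"z": 101,"rx": 0,"ry": 0,"rz": 0,"fingers": 25}]' --force 30

```text
time_s: 3.5
tool_pos: [0.6602, 0.1429, 0.1769]
tool_rot: [0.0, 0.917, 0.399, 0.001]
wrist_force: [-1.0, 0.6, 0.2]
finger_gap: 0.0216
finger_force: 0.0
```

```bash
python3 - <<'E'
from h import *
o=r.get_obs(); T=Tt(o); print(T[:3,3].round(4),o["finger_gap"],o["wrist_force"])
ims=[]
for n in ("scene","side","wrist"):
    f=grab(n); u=proj(f,[.6597,.1428,.18])[0].round().astype(int); w=40 if n!="wrist" else 130
    print(n,u); y0=max(0,u[1]-w);x0=max(0,u[0]-w)
    ims.append(cv2.resize(f["frame"][y0:y0+2*w,x0:x0+2*w],(266,266),interpolation=cv2.INTER_CUBIC))
im=np.hstack(ims); save("grip.png",np.clip(im*1.6,0,255).astype(np.uint8))
E
```

```text
[0.6602 0.1429 0.1769] 0.02161628128916817 [-1.03735453  0.59048915  0.17818566]
scene [290 242]
side [300 148]
wrist [280 277]
```

View pics/grip.png

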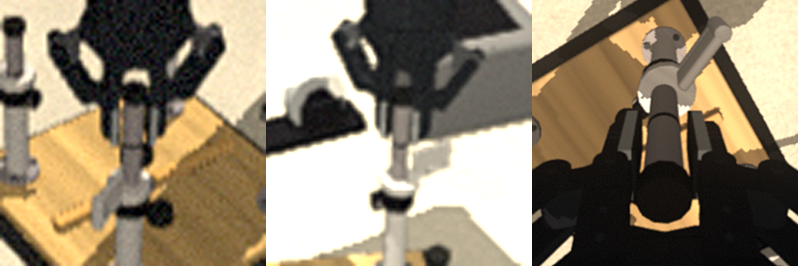

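The wrist crop shows the leg between the pads, with the mark at (665,118) just below the fingertips. The lever is off to the right and clear. Close the gripper.

>>> carry_out --motion '[{"x": 0,"y": 0,"z": 0,"rx": 0,"ry": 0,"rz": 0,"fingers": 15},{"x": 0,"y": 0,"z": 0,"rx": 0,"ry": 0,"rz": 0,"fingers": 10},{"x": 0,"y": 0,"z": 0,"rx": 0,"ry": 0,"rz": 0,"fingers": 5},{"x": 0,"y": 0,"z": 0,"rx": 0,"ry": 0,"rz": 0,"fingers": 5},{"x": 0,"y": 0,"z": 0,"rx": 0,"ry": 0,"rz": 0,"fingers": 5}]' --force 70

```text
time_s: 4.15
tool_pos: [0.6597, 0.143, 0.1754]
tool_rot: [-0.0, 0.917, 0.4, 0.0]
wrist_force: [-1.0, 1.3, 1.7]
finger_gap: 0.0151
finger_force: 68.0
```

```bash
cat > m3.py <<'E'
from h import *
# heights of foot tops in scene/side: topmost dark pixels in the foot column on the leg axis
o=r.get_obs(); print(o["time_s"],np.round(o["tool_pos"],4),o["finger_gap"],o["finger_force"],o["wrist_force"].round(1),o["torque"].round(2))
for n in ("scene","side","wrist"):
    f=grab(n); C=cloud(f); out=[]
    for p in ([.660,.1427],[.494,.179],[.623,-.024],[.457,.011]):
        t=(np.linalg.norm(C[...,:2]-p,axis=2)<.013)&(C[...,2]>.168)&(C[...,2]<.24)&(f["frame"].max(2)<75)
        out.append((int(t.sum()),np.percentile(C[t][:,2],[50,90,97]).round(4).tolist() if t.any() else 0))
    print(n,out)
E
python3 m3.py
```

```text
4.15 [0.6597 0.143  0.1754] 0.015113251853545343 67.9576800763607 [-1.   1.3  1.7] [ 0.26  0.04 -0.05]
scene [(125, [0.2079, 0.2257, 0.2265]), (52, [0.1851, 0.1877, 0.1893]), (45, [0.1849, 0.1878, 0.1886]), (0, 0)]
side [(61, [0.2161, 0.2267, 0.2319]), (24, [0.1854, 0.1874, 0.1881]), (42, [0.1861, 0.188, 0.1887]), (47, [0.185, 0.1878, 0.1886])]
wrist [(5102, [0.2216, 0.2265, 0.227]), (228, [0.1774, 0.1852, 0.1865]), (0, 0), (0, 0)]
```

>>> carry_out --motion '[{"x": 0,"y": 0,"z": 6,"rx": 0,"ry": 0,"rz": 0,"fingers": 5},{"x": 0,"y": 0,"z": 14,"rx": 0,"ry": 0,"rz": 0,"fingers": 5},{"x": 0,"y": 0,"z": 22,"rx": 0,"ry": 0,"rz": 0,"fingers": 5},{"x": 0,"y": 0,"z": 30,"rx": 0,"ry": 0,"rz": 0,"fingers": 5},{"x": 0,"y": 0,"z": 35,"rx": 0,"ry": 0,"rz": 0,"fingers": 5},{"x": 0,"y": 0,"z": 36,"rx": 0,"ry": 0,"rz": 0,"fingers": 5},{"x": 0,"y": 0,"z": 36,"rx": 0,"ry": 0,"rz": 0,"fingers": 5},{"x": 0,"y": 0,"z": 36,"rx": 0,"ry": 0,"rz": 0,"fingers": 5}]'

```text
time_s: 5.1
tool_pos: [0.6597, 0.1429, 0.1395]
tool_rot: [-0.0, 0.917, 0.399, 0.0]
wrist_force: [-3.2, 0.7, 7.5]
finger_gap: 0.0153
finger_force: 71.1
```

```bash
python3 m3.py; python3 - <<'E'
from h import *
ims=[]
for n in ("scene","side","wrist"):
    f=grab(n); u=proj(f,[.6597,.1428,.14])[0].round().astype(int); w=28 if n!="wrist" else 60
    y0=max(0,u[1]-w);x0=max(0,u[0]-w); print(n,u,x0,y0)
    ims.append(cv2.resize(f["frame"][y0:y0+2*w,x0:x0+2*w],(266,266),interpolation=cv2.INTER_CUBIC))
save("pushed.png",np.clip(np.hstack(ims)*1.6,0,255).astype(np.uint8))
E
```

```text
5.1 [0.6597 0.1429 0.1395] 0.01534648552454788 71.05570494721178 [-3.2  0.7  7.5] [ 0.27  0.45 -0.06]
scene [(87, [0.1897, 0.2323, 0.2374]), (52, [0.1848, 0.1884, 0.1894]), (46, [0.1839, 0.1883, 0.1887]), (0, 0)]
side [(53, [0.1894, 0.2285, 0.2352]), (26, [0.1857, 0.1877, 0.1886]), (43, [0.186, 0.1878, 0.1884]), (49, [0.1852, 0.1883, 0.1889])]
wrist [(6211, [0.1905, 0.2257, 0.228]), (0, 0), (0, 0), (0, 0)]
scene [289 254] 261 226
side [300 159] 272 131
wrist [280 273] 220 213
```

View pics/pushed.png

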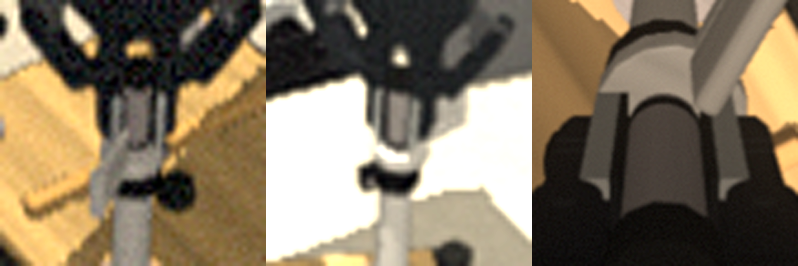

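The wrist crop shows the mark ring at about (663,103), almost down to the bright cam ring; a few mm remain. I'll measure foot top against cam-ring top in the same wrist frame.

```bash
cat > m4.py <<'E'
from h import *
o=r.get_obs(); T=Tt(o); print(o["time_s"],T[:3,3].round(4),"phi",np.arctan2(T[1,1],T[0,1]).round(3),o["finger_gap"].round(4),o["wrist_force"].round(1),o["torque"].round(2))
f=grab("wrist"); C=cloud(f); z=C[...,2]; d=np.linalg.norm(C[...,:2]-[.6597,.1428],axis=2)
ft=(d<.008)&(abs(z-.189)<.006); cr=(d>.010)&(d<.017)&(abs(z-.134)<.005)
print("foot top",ft.sum(),np.percentile(z[ft],[25,50,75]).round(4),"cam top",cr.sum(),np.percentile(z[cr],[25,50,75]).round(4))
v,u=np.argwhere(ft).mean(0); 
# column profile of brightness down the leg's centre line
for zz in (.128,.134,.137,.140,.15): print(zz, proj(f,np.r_[[.6597,.1428]+T[:2,0]*.008,zz]).round(1).tolist())
g=f["frame"].mean(2); print("profile v:grey",[(v,int(g[v,278:283].mean())) for v in range(240,282)])
L=(z>.145)&(z<.160)&(d>.027)&(d<.060); c=C[L][:,:2]-[.6597,.1428]; print("lever angle",L.sum(),np.median(np.arctan2(c[:,1],c[:,0])).round(3))
E
python3 m4.py
```

```text
Traceback (most recent call last):
  File "m4.py", line 2, in <module>
    o=r.get_obs(); T=Tt(o); print(o["time_s"],T[:3,3].round(4),"phi",np.arctan2(T[1,1],T[0,1]).round(3),o["finger_gap"].round(4),o["wrist_force"].round(1),o["torque"].round(2))
                                                                                                        ^^^^^^^^^^^^^^^^^^^^^
AttributeError: 'float' object has no attribute 'round'
```

```bash
sed -i 's/o\["finger_gap"\].round(4)/round(o["finger_gap"],4)/' m4.py; python3 m4.py
```

```text
5.4 [0.6597 0.1429 0.1395] phi -0.749 0.0154 [-3.   1.3  7.7] [ 0.22  0.47 -0.06]
foot top 1370 [0.1899 0.1902 0.1906] cam top 526 [0.1336 0.134  0.1344]
0.128 [[280.0, 248.1]]
0.134 [[280.0, 253.0]]
0.137 [[280.0, 255.6]]
0.14 [[280.1, 258.3]]
0.15 [[280.1, 268.1]]
profile v:grey [(240, 89), (241, 89), (242, 88), (243, 87), (244, 88), (245, 89), (246, 90), (247, 91), (248, 92), (249, 92), (250, 92), (251, 93), (252, 93), (253, 94), (254, 88), (255, 60), (256, 31), (257, 14), (258, 13), (259, 22), (260, 39), (261, 43), (262, 42), (263, 41), (264, 42), (265, 41), (266, 42), (267, 42), (268, 41), (269, 41), (270, 41), (271, 42), (272, 41), (273, 41), (274, 41), (275, 41), (276, 41), (277, 41), (278, 41), (279, 41), (280, 40), (281, 41)]
lever angle 1440 0.362
```

Foot top is 56.2 mm above the cam-ring top (target 54). The mark edge agrees to within a mm, so I'll push 2.5 mm more.

>>> carry_out --motion '[{"x": 0,"y": 0,"z": 1.5,"rx": 0,"ry": 0,"rz": 0,"fingers": 5},{"x": 0,"y": 0,"z": 2.5,"rx": 0,"ry": 0,"rz": 0,"fingers": 5},{"x": 0,"y": 0,"z": 2.5,"rx": 0,"ry": 0,"rz": 0,"fingers": 5},{"x": 0,"y": 0,"z": 2.5,"rx": 0,"ry": 0,"rz": 0,"fingers": 5}]'

```text
time_s: 5.85
tool_pos: [0.6597, 0.1429, 0.1375]
tool_rot: [0.0, 0.917, 0.399, 0.0]
wrist_force: [-4.6, 1.2, 8.9]
finger_gap: 0.0155
finger_force: 70.9
```

```bash
python3 m4.py; python3 - <<'E'
from h import *
f=grab("wrist"); save("mark.png",np.clip(cv2.resize(f["frame"][230:290,240:320],(800,600),interpolation=cv2.INTER_CUBIC)*1.6,0,255).astype(np.uint8))
E
```

```text
5.85 [0.6597 0.1429 0.1375] phi -0.749 0.0155 [-4.6  1.2  8.9] [ 0.23  0.7  -0.03]
foot top 1387 [0.1879 0.1883 0.1886] cam top 513 [0.1336 0.134  0.1344]
0.128 [[280.0, 249.7]]
0.134 [[280.1, 254.8]]
0.137 [[280.1, 257.5]]
0.14 [[280.1, 260.3]]
0.15 [[280.2, 270.3]]
profile v:grey [(240, 92), (241, 91), (242, 90), (243, 88), (244, 88), (245, 88), (246, 88), (247, 89), (248, 90), (249, 91), (250, 92), (251, 92), (252, 93), (253, 93), (254, 94), (255, 91), (256, 67), (257, 26), (258, 10), (259, 21), (260, 39), (261, 43), (262, 43), (263, 42), (264, 42), (265, 41), (266, 42), (267, 42), (268, 42), (269, 42), (270, 41), (271, 41), (272, 41), (273, 42), (274, 41), (275, 40), (276, 41), (277, 41), (278, 41), (279, 40), (280, 41), (281, 41)]
lever angle 1481 0.37
```

View pics/mark.png

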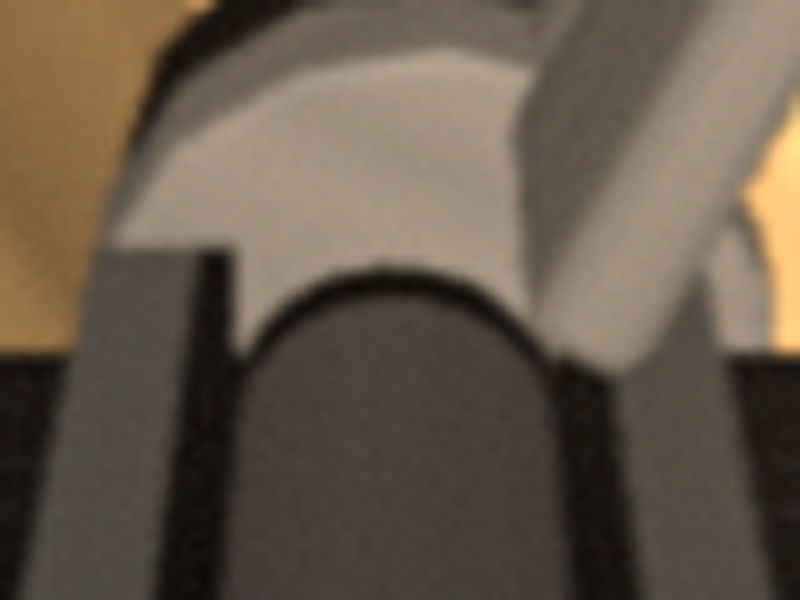

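The mark now sits as a roughly 3 mm band directly on the cam ring at crop (390,280), and foot top minus cam top is 54.3 mm. The lever at (640,200) is ahead of the right finger, so I can turn the hand anticlockwise (negative rz).

>>> carry_out --motion '[{"x": 0,"y": 0,"z": 0.2,"rx": 0,"ry": 0,"rz": -0.1,"fingers": 5},{"x": 0,"y": 0,"z": 0.2,"rx": 0,"ry": 0,"rz": -0.2,"fingers": 5},{"x": 0,"y": 0,"z": 0.2,"rx": 0,"ry": 0,"rz": -0.3,"fingers": 5},{"x": 0,"y": 0,"z": 0.2,"rx": 0,"ry": 0,"rz": -0.4,"fingers": 5},{"x": 0,"y": 0,"z": 0.2,"rx": 0,"ry": 0,"rz": -0.5,"fingers": 5},{"x": 0,"y": 0,"z": 0.2,"rx": 0,"ry": 0,"rz": -0.6,"fingers": 5},{"x": 0,"y": 0,"z": 0.2,"rx": 0,"ry": 0,"rz": -0.7,"fingers": 5},{"x": 0,"y": 0,"z": 0.2,"rx": 0,"ry": 0,"rz": -0.8,"fingers": 5},{"x": 0,"y": 0,"z": 0.2,"rx": 0,"ry": 0,"rz": -0.8,"fingers": 5}]'

```text
time_s: 6.85
tool_pos: [0.6592, 0.1423, 0.1375]
tool_rot: [0.0, 0.688, 0.726, -0.001]
wrist_force: [-9.1, 0.6, 10.2]
finger_gap: 0.0153
finger_force: 82.5
```

```bash
python3 m4.py | grep -v profile; python3 m3.py|tail -3|cut -c1-60
```

```text
6.85 [0.6592 0.1423 0.1375] phi 0.053 0.0153 [-9.1  0.6 10.2] [-0.52  1.23 -0.51]
foot top 1353 [0.1879 0.1882 0.1886] cam top 588 [0.1335 0.134  0.1344]
0.128 [[279.9, 249.0]]
0.134 [[279.9, 254.0]]
0.137 [[279.9, 256.7]]
0.14 [[280.0, 259.5]]
0.15 [[280.0, 269.5]]
lever angle 1466 1.131
scene [(38, [0.1853, 0.2323, 0.2371]), (54, [0.1855, 0.1886,
side [(45, [0.1877, 0.2267, 0.2366]), (24, [0.186, 0.1883, 0
wrist [(6059, [0.1886, 0.2239, 0.226]), (0, 0), (0, 0), (0,
```

```bash
cat > m5.py <<'E'
from h import *
o=r.get_obs(); T=Tt(o); phi=np.arctan2(T[1,1],T[0,1])
for n in ("wrist","scene","side"):
    f=grab(n); C=cloud(f); z=C[...,2]; v=C[...,:2]-[.6597,.1428]; d=np.linalg.norm(v,axis=2); a=np.arctan2(v[...,1],v[...,0])
    for lo,hi in ((.151,.160),(.140,.150)):
        for rl,rh in ((.030,.045),(.045,.062)):
            L=(z>lo)&(z<hi)&(d>rl)&(d<rh)&(f["frame"].mean(2)>60)
            print(n,lo,rl,L.sum(),np.percentile(a[L],[10,50,90]).round(2) if L.any() else "", "rmax",d[L].max().round(3) if L.any() else "")
print("phi",phi.round(3),"torque",o["torque"].round(2))
E
python3 m5.py; python3 - <<'E'
from h import *
f=grab("wrist"); save("turn.png",np.clip(f["frame"][100:400]*1.5,0,255).astype(np.uint8))
E
```

```text
wrist 0.151 0.03 543 [1.04 1.11 1.16] rmax 0.045
wrist 0.151 0.045 520 [1.05 1.11 1.17] rmax 0.056
wrist 0.14 0.03 12 [1.15 1.16 1.17] rmax 0.045
wrist 0.14 0.045 80 [1.12 1.16 1.18] rmax 0.056
scene 0.151 0.03 12 [0.97 1.   1.1 ] rmax 0.045
scene 0.151 0.045 15 [1.   1.06 1.13] rmax 0.058
scene 0.14 0.03 7 [0.93 0.96 0.99] rmax 0.045
scene 0.14 0.045 11 [0.98 1.02 1.06] rmax 0.058
side 0.151 0.03 0  rmax 
side 0.151 0.045 0  rmax 
side 0.14 0.03 0  rmax 
side 0.14 0.045 0  rmax 
phi 0.05 torque [-0.52  1.24 -0.48]
```

View pics/turn.png

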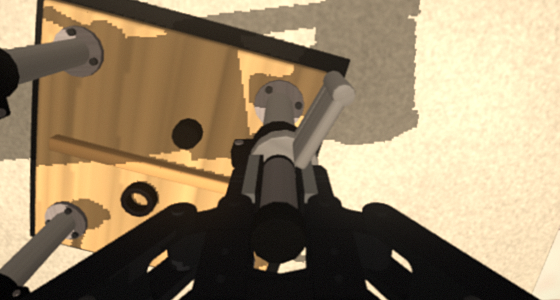

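The wrist view shows the lever from (300,160) to (340,85), ahead of the right finger at (318,185), and close to home (world angle about 1.05–1.11 against 1.12). I'll continue in small steps and watch the torque.

>>> carry_out --motion '[{"x": 0,"y": 0,"z": 0,"rx": 0,"ry": 0,"rz": -0.03,"fingers": 5},{"x": 0,"y": 0,"z": 0,"rx": 0,"ry": 0,"rz": -0.05,"fingers": 5},{"x": 0,"y": 0,"z": 0,"rx": 0,"ry": 0,"rz": -0.05,"fingers": 5}]'

```text
time_s: 7.55
tool_pos: [0.6594, 0.1421, 0.1375]
tool_rot: [0.0, 0.671, 0.742, -0.001]
wrist_force: [-8.0, 0.1, 10.4]
finger_gap: 0.0157
finger_force: 86.9
```

```bash
python3 m5.py | grep -v side; python3 m4.py | head -2
```

```text
wrist 0.151 0.03 566 [1.04 1.11 1.17] rmax 0.045
wrist 0.151 0.045 513 [1.05 1.12 1.17] rmax 0.056
wrist 0.14 0.03 64 [1.16 1.17 1.17] rmax 0.045
wrist 0.14 0.045 95 [1.13 1.17 1.19] rmax 0.056
scene 0.151 0.03 10 [0.96 1.01 1.07] rmax 0.043
scene 0.151 0.045 15 [1.01 1.08 1.12] rmax 0.057
scene 0.14 0.03 10 [0.94 0.97 1.  ] rmax 0.044
scene 0.14 0.045 13 [1.   1.05 1.13] rmax 0.06
phi 0.1 torque [-0.77  1.03 -0.67]
7.7 [0.6594 0.142  0.1375] phi 0.099 0.0159 [-8.5 -0.6 10.9] [-0.72  1.05 -0.71]
foot top 1362 [0.1879 0.1883 0.1886] cam top 618 [0.1334 0.1339 0.1344]
```

>>> carry_out --motion '[{"x": 0,"y": 0,"z": 0,"rx": 0,"ry": 0,"rz": -0.03,"fingers": 5},{"x": 0,"y": 0,"z": 0,"rx": 0,"ry": 0,"rz": -0.06,"fingers": 5},{"x": 0,"y": 0,"z": 0,"rx": 0,"ry": 0,"rz": -0.06,"fingers": 5},{"x": 0,"y": 0,"z": 0,"rx": 0,"ry": 0,"rz": -0.06,"fingers": 5}]'

```text
time_s: 8.15
tool_pos: [0.6596, 0.1417, 0.1375]
tool_rot: [0.001, 0.649, 0.761, -0.001]
wrist_force: [-7.9, -0.3, 9.6]
finger_gap: 0.0153
finger_force: 93.3
```

```bash
python3 m5.py | grep -v side; python3 m4.py | head -2
```

```text
wrist 0.151 0.03 571 [1.05 1.12 1.17] rmax 0.045
wrist 0.151 0.045 507 [1.06 1.12 1.18] rmax 0.055
wrist 0.14 0.03 147 [1.16 1.17 1.18] rmax 0.045
wrist 0.14 0.045 113 [1.14 1.17 1.2 ] rmax 0.056
scene 0.151 0.03 12 [0.93 1.01 1.1 ] rmax 0.044
scene 0.151 0.045 15 [1.   1.08 1.14] rmax 0.057
scene 0.14 0.03 9 [0.95 0.98 1.02] rmax 0.045
scene 0.14 0.045 13 [1.   1.03 1.1 ] rmax 0.057
phi 0.159 torque [-1.06  0.71 -0.89]
8.3 [0.6596 0.1417 0.1376] phi 0.159 0.0155 [-7.5 -1.1 10.1] [-1.04  0.72 -0.89]
foot top 1367 [0.1879 0.1883 0.1886] cam top 659 [0.1334 0.1339 0.1344]
```

The hand has turned 0.11 rad further, but the lever has stayed at about 1.12 rad (the home angle) while the torque kept rising, so it is against its stop. The foot is still about 54.3 mm above the clamp top and the grip is holding, so I'm handing in.

```bash
python3 -c "
from station import r
print(r.finish_job())"
```

```text
the job is handed in; nothing more can be done
None
```

I pushed the loose leg in to its mark (foot top measured 54.3 mm above the clamp top, target 54), swung the clamp lever anticlockwise until it stopped turning at about its home angle, and handed the job in at about 8 s with the leg still gripped; I saw no contact with anything else on the counter or riser, and the hand-in returned no verdict.

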